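# Fold away the gate of the jar nook

### The job

Fold away the little two-leaf bamboo gate in front of the lazy susan. First fold the outer leaf right back flat against the inner leaf until its spring catch clicks and holds it there when you let go; only then swing the folded pair in under the upper shelf, fully home until the second catch holds it, and let go. Leave the jars, the glass cloche, the brush and the whisk undisturbed.

Things in the scene. Friction and masses are not known exactly. Their poses are not given: they have to be found in the camera images.
- nook: Fixed painted MDF shelf unit (cream base board, sage upper board and side) with a small two-leaf bamboo gate; yawed up to 0.2 rad. Origin: on the table, straight under the gate's main hinge. x points away from the robot into the nook, y to the left, z up. Base board 12 mm thick, x -50 to 320, y -420 to 130 mm. Its upper board is described under upper_edge.
- inner_leaf (a joint): Angle (rad) of the inner leaf about the main hinge (vertical axis). 0: across the front, pointing to the nook's -y. Grows counter-clockwise seen from above; 1.571 = fully home, pointing to +x under the upper board, at a hard stop. Leaf 120 mm long, 12 thick, 32 to 80 above the table, about 0.12 kg. Weak spring towards 0 (0.04 N m/rad), friction 0.02 N m.
- outer_leaf (a joint): Angle (rad) of the outer leaf relative to the inner about the outer hinge (vertical axis). 0: in line (starts a little folded); grows counter-clockwise seen from above, through the far (+x) side; 3.142 = flat against the inner leaf's far side, at a hard stop. Leaf 100 mm long, 12 thick, 32 to 80 above the table, about 0.10 kg. Weak spring (0.03 N m/rad) towards 0.75 rad, friction 0.02 N m.
- gate_hinge (a point): Point on the main hinge's axis, 80 mm above the table (level with the leaves' top edges).
- outer_hinge (a point): Point on the outer hinge's axis, 80 mm above the table. With the inner leaf at 0 it lies at x +7, y -120 mm in the nook's frame; it turns with the inner leaf about the main hinge.
- inner_peg (a point): Grip point, 118 mm above the table, on the inner leaf's dark round upright peg, which turns freely on its pin: 14 mm across, from 80 to 134 mm above the table, on the leaf's centre line 105 mm from the main hinge. With the leaf at 0 it is at the nook's x 0, y -105; fully home at x 105, y 0.
- outer_peg (a point): Grip point, 106 mm above the table, on the outer leaf's dark round upright peg, which turns freely on its pin: 14 mm across, from 80 to 116 mm above the table, 75 mm along the leaf from the outer hinge; leaf in line, it is 7 mm to the near (-x) side of that hinge's axis. Folded flat with the inner leaf at 0 it is at the nook's x 14, y -45. Midway it nears the upper board: lean the tool.
- upper_edge (a point): Middle of the lower front edge of the upper board, 250 mm above the table. The board spans the nook's x 85 to 185, y -110 to 120, z 250 to 268 mm, on a side panel at y 105 to 120 and a post at x 172, y -95. The stowed inner peg is 20 mm behind this edge, where an upright hand does not fit: lean the tool 30 to 40 deg, its body towards the robot (-x).
- outer_catch (a point): Small steel spring catch low on the inner leaf's far side, 30 mm from the main hinge. It resists the outer leaf's last 0.12 rad: push with about 13 N at the outer peg, on until the hard stop is felt; it gives only about 0.04 rad short of the stop, and then the leaf stays there. Short of that the leaf springs open when let go.
- inner_catch (a point): Small steel spring catch on the base board at the nook's x 100, y -4 mm. It resists the inner leaf's last 0.11 rad: push with about 11 N at the inner peg, on until the hard stop is felt; it gives only about 0.035 rad short of the stop, and then the leaf stays there. Short of that the leaf springs back out when let go.
- susan: Fixed bamboo lazy susan, disc 224 mm across, top 28 mm above its own underside; origin: centre of its underside, on the nook's base board to the right.
- jar1: Closed white ceramic jar with bamboo lid, 72 mm across, 90 mm high with its knob, 0.3 kg, loose on the lazy susan. Origin: centre of its underside, z up. Bystander.
- jar2: Closed blue ceramic jar with bamboo lid, 72 mm across, 90 mm high with its knob, 0.3 kg, loose on the lazy susan. Origin: centre of its underside, z up. Bystander.
- jar3: Closed terracotta jar with bamboo lid, 72 mm across, 90 mm high with its knob, 0.3 kg, loose on the lazy susan. Origin: centre of its underside, z up. Bystander.
- cloche: Small glass cloche with a dark wooden foot and brass knob, 94 mm across, 112 mm high, loose on the nook's base board at the right front. Origin: centre of its underside, z up. Bystander.
- brush: Silicone brush with hard wooden handle lying on the table left of the nook, 220 mm long along its x axis, 38 mm wide, 14 mm high. Origin on the table under its middle. Bystander.
- whisk: Flat steel whisk lying on the table left of the brush, 255 mm long along its x axis, 60 mm wide, 14 mm high. Origin on the table under its neck. Bystander.

How it is judged:
On the way:
1. the outer leaf is folded flat against the inner leaf (within 0.04 rad) and held there by its catch with the robot off the gate, while the inner leaf is still across the front (under 0.5 rad) (value of joint outer_leaf above 3.1 rad and value of joint inner_leaf below 0.5 rad and contact force between the arm and nook below 0.3 N), for 0.3 s.
At the end, for the whole second after the job is handed in: The outer leaf is folded flat on the inner leaf and the inner leaf is fully home under the upper shelf (each within 0.04 rad of its stop), at rest and held by the catches with the robot off the gate; jars and cloche within 30 mm of where they stood (value of joint outer_leaf above 3.1 rad and value of joint inner_leaf above 1.53 rad and contact force between the arm and nook below 0.3 N and velocity of joint inner_leaf between -0.05 and 0.05 rad/s and distance of each of jar1, jar2, jar3, cloche from where it was at the start of the episode below 0.03 m); the robot touches nothing.
It fails at once if the inner leaf is swung in (beyond 0.7 rad) while the outer leaf is not folded (under 2.9 rad) (value of joint inner_leaf above 0.7 rad and value of joint outer_leaf below 2.9 rad).
It fails at once if a jar or the cloche is shifted over 30 mm or tipped over 0.3 rad (distance of any of jar1, jar2, jar3, cloche from where it was at the start of the episode above 0.03 m or angle between any of jar1, jar2, jar3, cloche's own z axis and vertical above 0.3 rad).
It fails at once if the brush or the whisk is shifted over 40 mm (distance of any of brush, whisk from where it was at the start of the episode above 0.04 m).
It also fails if it takes over 51 s, if anything falls off the work surface, if the arm or the gripper's body presses on something with over 40 N, if the wrist force passes 120 N, or if a joint passes its speed limit or range.

### The arm

A 7-joint arm with a two-finger parallel gripper is mounted at the origin on the work surface. World frame = base frame: x ahead of the robot, y to its left, z up, the work surface at z = 0. Lengths are in m, angles in rad, forces in N, time in s.
With the tool pointing down it reaches from about 0.4 to 0.925 m from the base axis. Payload 5.6 kg.
Tool frame: the origin (TCP) lies between the finger pads; the fingertips stand 22 mm ahead of it and the grasp point (between the pads) lies 3 mm ahead of it; z points along the fingers, y is the line along which they close (so a half turn about z gives the same grasp; the last joint's range is limited). The gripper opens to 85 mm and grips with 20 to 120 N. Pads are 22 mm wide; open, the fingers measure 114 mm over their backs; the gripper's body (76 mm by 85 mm) begins 54 mm behind the grasp point. The pads swing forward as they close: fully open they stand 13 mm farther back than shut.
Start: joints at [-1.387, 0.468, -0.012, 1.603, 0.006, 1.071, -0.056], TCP at [0.146, 0.633, 0.253] pointing down, gripper open.
Joint ranges: [-2.53, 2.53], [-0.31, 2.02], [-1.57, 1.55], [0.28, 2.44], [-1.29, 4.43], [0.15, 1.84], [-2.92, 2.92]. Speed limits (rad/s): [2.57, 2.57, 3.14, 3.14, 3.14, 3.14, 3.14].

### API

Orientations are given as a unit quaternion [x, y, z, w].
In Python, from rig import arm, cam, ticket, get_obs gives the robot as it stands (arm), with the cameras (cam), the job (ticket) and the readings as plain functions.
- The arm moves only by the shell command python3 steer.py 'ROWS' [FORCE]. ROWS is rows parted by semicolons, their numbers by spaces, 1 to 5 of them, each of 5 numbers: dx, dy, dz in m, then a turn about the tool's z in rad, then the opening from 0.0 (shut) to 1.0 (fully open); each row is the pose to reach, as a shift and turn from the pose commanded when the command began, along the tool's axes at that moment; what a row does not reach only later rows make up. A row lasts 1/12 s, in which the tool goes at most 0.0417 m and 0.125 rad, less where a joint would pass 70% of its speed; a pose out of reach is approached as far as the arm can. The fingers move at their own pace and stop on an object; FORCE is the grip in N (left out, the last holds). Time passes only in rows, so rows that do not move let the fingers close. It prints the time, the measured TCP pose, the force, the opening and the grip force at its end.
- get_obs(): the state, without advancing time (a new reading comes with each control period).
- cam.get_image(name): name is "side" or "top" or "wrist"; returns the picture (420x560x3 uint8, red, green, blue); there is no depth.
- cam.calibration(name): a dict with "fovy" (degrees; the focal length in pixels is half the picture's height over the tangent of half this angle, whatever the lens; pixels are square), "cx", "cy" (the principal point, pixels), "dist_coeffs" ([k1, k2, p1, p2, k3] as OpenCV has them; the pictures are not rectified), "cam_to_world" (4x4, takes a point from camera to world coordinates); the wrist camera has in their place "hand_eye" (4x4, takes a point from camera to tool coordinates, whose origin is the TCP and whose axes are the flange's). Camera axes: x right, y down, z forward; pixel columns grow to the right and rows downward; lengths in m; the calibration is good to about 2 mm. A picture is of the moment at which its call begins: read the wrist's pose just before it. calibration takes no time and is no camera call.
- ticket.close_job(): hands the job in; it is judged then, once.
The state is a dict: "time_s": time; "qpos": joint angles; "qvel": joint speeds; "joint_torque": joint torques, N m; "tool_pos": TCP position; "ee_rot": TCP orientation; "force": force on the tool from outside, world axes, zero at the start; "moment": the same for the moment, N m; "opening": opening from 0.0 (shut) to 1.0 (fully open); "finger_force": force on a finger pad.
Only numpy, scipy, OpenCV 4.12 (cv2) and the standard library are available. Lean on these libraries where they do the work, as an engineer would, in place of code of your own. Each camera call takes 0.05 s, during which the arm holds its last target. There are 200 camera calls.

## Working session

There is one attempt and no reset: what is moved stays moved. The work goes in short steps, Python scripts to look and compute and a shell command to move; the robot and the scene stay as the last step left them, time stands still between calls to the robot, and variables do not carry over. Pictures are saved under pics/ and viewed, at most 10 in all, crops included, and the job is handed in when it is done.

```bash
ls; mkdir -p pics; python3 - <<'E'
from rig import arm, cam, ticket, get_obs
import cv2,numpy as np
for n in("top","side"):
    c=cam.calibration(n);print(n,c["fovy"],c["cx"],c["cy"],c["dist_coeffs"]);print(np.round(c["cam_to_world"],3).tolist())
    im=cam.get_image(n);cv2.imwrite(f"pics/{n}0.png",im[:,:,::-1])
print(cam.calibration("wrist"))
o=get_obs();print(o)
E
```

```text
pics
rig.py
steer.py
top 49.98196774039117 284.6351391402269 215.3575191702541 [-0.05605508  0.          0.          0.          0.        ]
[[0.023, -0.981, 0.195, 0.356], [-1.0, -0.023, 0.002, 0.062], [0.003, -0.195, -0.981, 1.386], [0.0, 0.0, 0.0, 1.0]]
side 54.189422036148535 281.4407207414481 204.4126872851957 [-0.09112146  0.          0.          0.          0.        ]
[[0.924, -0.296, 0.241, 0.365], [-0.381, -0.695, 0.61, -0.541], [-0.013, -0.656, -0.755, 0.9], [0.0, 0.0, 0.0, 1.0]]
{'fovy': 62.70094950386196, 'cx': 280.92365055412193, 'cy': 215.70836208998082, 'dist_coeffs': array([0.00081527, 0.        , 0.        , 0.        , 0.        ]), 'hand_eye': array([[ 7.11462106e-04, -9.65276156e-01, -2.61230620e-01,
         6.61425889e-02],
       [ 9.99999506e-01,  5.05392260e-04,  8.56020080e-04,
        -4.80613590e-04],
       [-6.94271838e-04, -2.61231100e-01,  9.65276038e-01,
        -1.21452385e-01],
       [ 0.00000000e+00,  0.00000000e+00,  0.00000000e+00,
         1.00000000e+00]])}
{'time_s': 0.1, 'qpos': array([-1.38702194,  0.46831926, -0.01162337,  1.60353768,  0.00600799,
        1.07141587, -0.05625517]), 'qvel': array([-0.0001329 ,  0.00067894, -0.00021897, -0.00095042, -0.00116329,
        0.00082885, -0.00029222]), 'joint_torque': array([ 7.31439741e-04, -5.33524919e+01,  2.15382117e-02, -2.51964104e+01,
        1.14484635e-02,  4.28500658e-03,  2.42930633e-05]), 'tool_pos': array([0.14608823, 0.63288197, 0.25241146]), 'ee_rot': array([ 1.13143062e-01,  9.93578367e-01, -8.22016682e-04, -3.54965148e-05]), 'force': array([-0.0528457 ,  0.08728804,  0.27432663]), 'moment': array([-0.03358965,  0.00812603,  0.0351492 ]), 'finger_force': 0.0, 'opening': 0.9995988023059965}
```

View pics/top0.png

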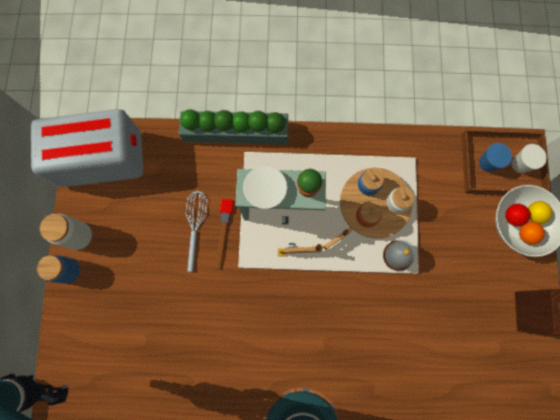

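View pics/side0.png

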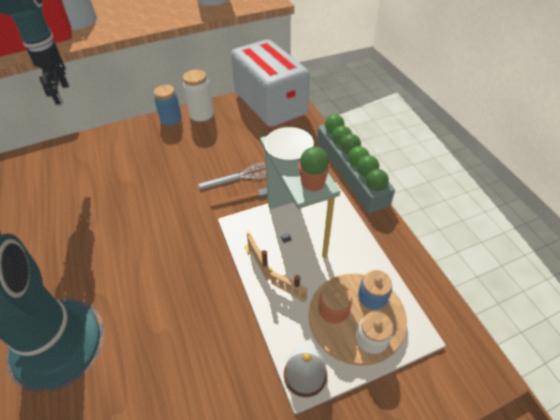

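The top view shows the white base board with corners near (245,153), (417,157), (418,273) and (239,268). The gate hinge is at about (281,252), the inner peg at (318,247) and the outer peg at (345,233). The side view shows the dark pegs near (265,257) and (297,282). Next I'll measure the board and pegs.

```bash
cat > h.py <<'E'
import numpy as np,cv2
from rig import arm, cam, ticket, get_obs
from scipy.spatial.transform import Rotation as R
def K(c):
    f=210/np.tan(np.radians(c["fovy"])/2);return np.array([[f,0,c["cx"]],[0,f,c["cy"]],[0,0,1.]])
def ray(n,uv,T=None):
    c=cam.calibration(n);T=c["cam_to_world"] if T is None else T
    p=cv2.undistortPoints(np.array(uv,float).reshape(-1,1,2),K(c),c["dist_coeffs"]).reshape(-1,2)
    d=np.c_[p,np.ones(len(p))]@T[:3,:3].T;return T[:3,3],d
def plane(n,uv,z,T=None):
    o,d=ray(n,uv,T);return o+d*((z-o[2])/d[:,2])[:,None]
def proj(n,P):
    c=cam.calibration(n);M=np.linalg.inv(c["cam_to_world"])
    return cv2.projectPoints(np.array(P,float).reshape(-1,1,3),cv2.Rodrigues(M[:3,:3])[0],M[:3,3],K(c),c["dist_coeffs"])[0].reshape(-1,2)
E
python3 - <<'E'
from h import *
im=cv2.imread("pics/top0.png");hsv=cv2.cvtColor(im,cv2.COLOR_BGR2HSV)
m=((hsv[...,1]<70)&(hsv[...,2]>120)).astype(np.uint8)
m[:145]=0;m[285:]=0;m[:,:230]=0;m[:,430:]=0
cs=max(cv2.findContours(m,0,1)[0],key=cv2.contourArea)
cs=cs.reshape(-1,2); W=plane("top",cs,0.012)[:,:2]
box=cv2.minAreaRect(W.astype(np.float32));print(box);print(cv2.boxPoints(box))
for n,(x0,y0,x1,y1) in dict(top=(265,205,365,270),side=(235,225,315,305)).items():
    i=cv2.imread(f"pics/{n}0.png")[y0:y1,x0:x1]
    g=i.max(2); mm=(g<70).astype(np.uint8)
    q,l,s,ce=cv2.connectedComponentsWithStats(mm)
    for a in range(1,q):
        if s[a,4]>4: print(n,s[a]+[x0,y0,0,0,0],ce[a]+[x0,y0])
    cv2.imwrite(f"pics/c{n}.png",cv2.resize(i,None,fx=6,fy=6,interpolation=cv2.INTER_CUBIC))
a=cv2.imread("pics/ctop.png");b=cv2.imread("pics/cside.png")
b=cv2.resize(b,(390,390));cv2.imwrite("pics/ca.png",np.hstack([cv2.resize(a,(410,266)),b[:266]*1])) if 0 else None
E
```

```text
((0.6477015614509583, -0.06403845548629761), (0.5700892806053162, 0.3699791431427002), 89.36263275146484)
[[ 0.45955262 -0.34700763]
 [ 0.8295089  -0.35112327]
 [ 0.8358505   0.21893072]
 [ 0.46589422  0.22304636]]
top [283 217   5   7  23] [285.7826087  220.26086957]
top [343 233   3   2   5] [344.2 233.4]
top [317 248   3   2   6] [318.  248.5]
side [284 238   6   3  13] [286.53846154 239.07692308]
side [296 281   2   4   5] [296.4 282.4]
```

View pics/ctop.png

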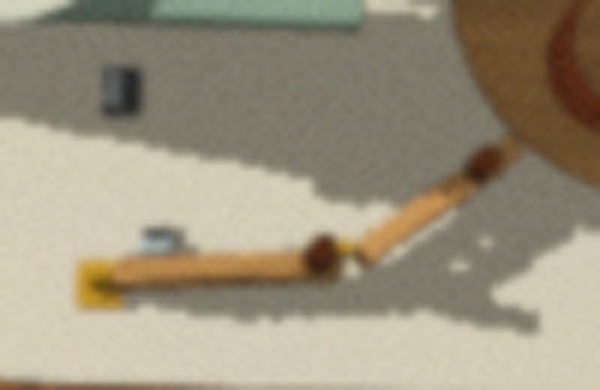

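View pics/cside.png

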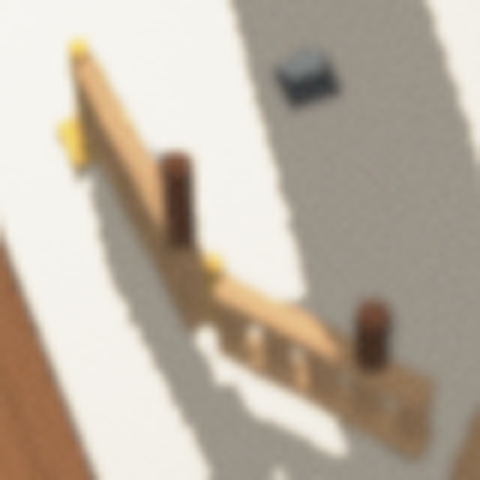

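The crops show the inner peg's top at top (320,242)/6 and side (175,158)/6, and the outer peg's at top (488,152)/6 and side (372,305)/6. The brass pins are at side (79,47)/6 for the main hinge and (213,265)/6 for the outer hinge. I'll convert these to positions.

```bash
python3 - <<'E'
from h import *
def c(n,X):
    o=np.array(dict(top=(265,205),side=(235,225))[n]);return [o+(np.array(X)+.5)/6-.5]
for name,n,X,z in [("hinge",'side',(79,47),.082),("hplate",'top',(100,285),.012),("ohinge",'side',(213,265),.082),("ohinge",'top',(347,249),.082),
 ("ipegtop",'side',(175,158),.134),("ipegmid",'side',(178,202),.107),("ipegmid",'top',(321,255),.107),("opegtop",'side',(372,305),.116),("opegmid",'side',(373,335),.098),("opegmid",'top',(485,163),.098),("icatch",'side',(305,65),.03),("icatch",'top',(122,90),.03),
 ("outer end top",'side',(432,383),.08)]:
    print(name,n,np.round(plane(n,c(n,X),z)[0],4))
# board edges: line fits
im=cv2.imread("pics/top0.png");hsv=cv2.cvtColor(im,cv2.COLOR_BGR2HSV)
m=((hsv[...,1]<80)&(hsv[...,2]>90)).astype(np.uint8)
def fit(p):
    W=plane("top",p,.012)[:,:2]
    l=cv2.fitLine(W.astype(np.float32),cv2.DIST_HUBER,0,.001,.001).ravel();return l
def edge(seq): # first mask pixel along seq
    for u,v in seq:
        if m[v,u]:return (u,v)
L=[edge([(u,v) for u in range(231,260)]) for v in range(215,262)]
Rr=[edge([(u,v) for u in range(430,400,-1)]) for v in range(165,235)]
B=[edge([(u,v) for v in range(285,255,-1)]) for u in range(250,375)]
T=[edge([(u,v) for v in range(146,170)]) for u in list(range(295,360))]
for k,p in zip("LRBT",(L,Rr,B,T)):
    p=[q for q in p if q];l=fit(p);print(k,len(p),p[0],p[-1],np.round(l,4))
E
```

```text
hinge side [0.5135 0.068  0.082 ]
hplate top [0.5146 0.0722 0.012 ]
ohinge side [ 0.5263 -0.0526  0.082 ]
ohinge top [ 0.5268 -0.0479  0.082 ]
ipegtop side [ 0.52   -0.0342  0.134 ]
ipegmid side [ 0.5193 -0.0359  0.107 ]
ipegmid top [ 0.5204 -0.0334  0.107 ]
opegtop side [ 0.5672 -0.1116  0.116 ]
opegmid side [ 0.5669 -0.1138  0.098 ]
opegmid top [ 0.5681 -0.1129  0.098 ]
icatch side [0.6113 0.0585 0.03  ]
icatch top [0.6127 0.0633 0.03  ]
outer end top side [ 0.5835 -0.1318  0.08  ]
L 47 (241, 215) (239, 261) [ 1.     -0.0098  0.5553  0.2007]
R 70 (415, 165) (417, 234) [ 1.     -0.0073  0.695  -0.3482]
B 125 (250, 267) (374, 271) [ 0.0123  0.9999  0.4644 -0.0345]
T 65 (295, 153) (359, 156) [ 0.008   1.      0.8307 -0.07  ]
```

```bash
cat >> h.py <<'E'
def to(x,y,z,a):
    "tool-axes shift and turn to TCP (x,y,z) with tool y at world angle a"
    o=get_obs();Rm=R.from_quat(o["ee_rot"]).as_matrix()
    d=Rm.T@(np.array([x,y,z])-o["tool_pos"]);c=np.arctan2(Rm[1,1],Rm[0,1])
    t=-((a-c+np.pi)%(2*np.pi)-np.pi)
    print("d",np.round(d,4),"turn",round(t,3),"rows>=",round(max(np.linalg.norm(d)/.0417,abs(t)/.125),1),"| t",round(o["time_s"],2),"ya",round(c,3),"F",np.round(o["force"],1))
def shot(n,name,box=None,s=1):
    i=cam.get_image(n)[:,:,::-1]
    if box: i=i[box[1]:box[3],box[0]:box[2]]
    cv2.imwrite(f"pics/{name}.png",cv2.resize(i,None,fx=s,fy=s,interpolation=cv2.INTER_CUBIC))
E
python3 - <<'E'
from h import *
for nm,uv,z in [("blue",(372,177),.13),("white",(402,196),.13),("terra",(369,215),.12),("susan",(377,202),.04),("cloche",(398,255),.08),("brush",(224,235),.01)]:
    print(nm,np.round(plane("top",[uv],z)[0],3))
print(proj("top",[[.599,-.04,.268],[.599,.19,.268],[.699,-.04,.268]]))
to(.30,.45,.253,.9);to(.539,-.159,.25,.35)
E
```

```text
blue [ 0.725 -0.186  0.13 ]
white [ 0.671 -0.272  0.13 ]
terra [ 0.615 -0.178  0.12 ]
susan [ 0.672 -0.218  0.04 ]
cloche [ 0.506 -0.269  0.08 ]
brush [0.563 0.25  0.01 ]
[[325.74921135 208.41156851]
 [235.27753683 206.29858237]
 [325.94071016 170.60633412]]
d [-0.1911 -0.1436 -0.0003] turn 0.444 rows>= 5.7 | t 0.1 ya 1.344 F [-0.1  0.1  0.3]
d [-0.5609 -0.6833  0.0036] turn 0.994 rows>= 21.2 | t 0.1 ya 1.344 F [-0.1  0.1  0.3]
```

```bash
A='-.028 -.0264 0 0 1;-.056 -.0528 0 0 1;-.084 -.0792 0 0 1;-.112 -.1056 0 0 1'
python3 steer.py '-.028 -.0264 0 0 1;-.056 -.0528 0 0 1;-.084 -.0792 0 0 1;-.112 -.1056 0 0 1'
python3 steer.py '-.028 -.0264 0 0 1;-.056 -.0528 0 0 1;-.084 -.0792 0 0 1;-.112 -.1056 0 0 1'
python3 steer.py '-.028 -.0264 0 0 1;-.056 -.0528 0 0 1;-.084 -.0792 0 0 1;-.112 -.1056 0 0 1'
python3 -c "
from h import *
to(.5287,-.153,.25,.35)"
```

```text
time_s: 0.43
tool_pos: [0.2321, 0.5035, 0.2527]
ee_rot: [0.113, 0.994, -0.001, -0.0]
force: [0.8, -0.3, -0.1]
opening: 1.004
finger_force: 0.0
time_s: 0.77
tool_pos: [0.3175, 0.3753, 0.2531]
ee_rot: [0.113, 0.994, -0.0, -0.0]
force: [0.4, 1.0, -0.4]
opening: 1.005
finger_force: 0.0
time_s: 1.1
tool_pos: [0.4028, 0.2472, 0.2533]
ee_rot: [0.113, 0.994, 0.0, -0.0]
force: [0.6, -0.1, 1.2]
opening: 1.0
finger_force: 0.0
d [-0.2126 -0.3617  0.0032] turn 0.994 rows>= 10.1 | t 1.1 ya 1.344 F [ 0.6 -0.1  1.2]
```

```bash

python3 steer.py '-.02 -.034 0 0 1;-.04 -.068 0 0 1;-.06 -.102 0 0 1;-.08 -.136 0 0 1;-.1 -.17 0 0 1'
python3 steer.py '-.02 -.034 0 .12 1;-.04 -.068 0 .24 1;-.06 -.102 0 .36 1;-.08 -.136 0 .48 1;-.1 -.17 0 .6 1'
python3 steer.py '0 0 0 .12 1;0 0 0 .24 1;0 0 0 .36 1;0 0 0 .394 1'
python3 -c "
from h import *
to(.5287,-.153,.107,.35)"
```

```text
time_s: 1.52
tool_pos: [0.4615, 0.059, 0.2533]
ee_rot: [0.113, 0.994, 0.0, -0.0]
force: [0.5, 0.7, 0.2]
opening: 1.0
finger_force: 0.0
time_s: 1.93
tool_pos: [0.5208, -0.129, 0.2533]
ee_rot: [0.404, 0.915, 0.0, -0.0]
force: [1.1, 0.3, 0.1]
opening: 1.0
finger_force: 0.0
time_s: 2.27
tool_pos: [0.5204, -0.1275, 0.2528]
ee_rot: [0.576, 0.818, -0.0, -0.0]
force: [-0.5, 0.7, 0.8]
opening: 1.005
finger_force: 0.0
d [-0.0268 -0.0006  0.1458] turn -0.006 rows>= 3.6 | t 2.27 ya 0.344 F [-0.5  0.7  0.8]
```

Now I'll use a wrist view from here to check the finger geometry and peg position before descending.

```bash
python3 steer.py '-.027 0 .04 0 1;-.027 0 .08 0 1'
python3 -c "
from h import *
shot('wrist','w1')
shot('top','t1',(250,170,400,280),4)"
```

```text
time_s: 2.43
tool_pos: [0.5331, -0.155, 0.1792]
ee_rot: [0.574, 0.819, 0.001, 0.004]
force: [1.1, 0.0, -0.6]
opening: 0.999
finger_force: 0.0
```

View pics/w1.png

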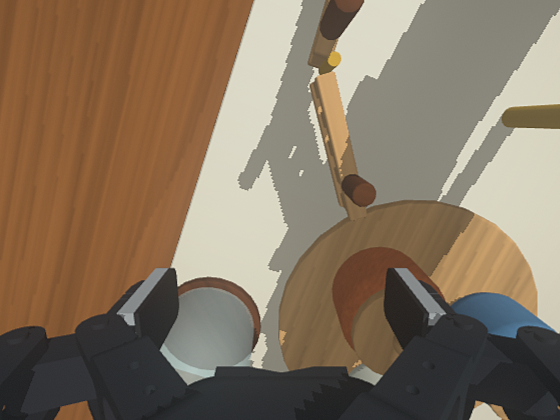

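The wrist view shows the outer peg's top at (366,192), the outer hinge pin at (334,60), and the right (far) finger's pad at about (410,295) over the terracotta jar. I'll compute these positions.

```bash
python3 - <<'E'
from h import *
o=get_obs();T=np.eye(4);T[:3,:3]=R.from_quat(o["ee_rot"]).as_matrix();T[:3,3]=o["tool_pos"]
T=T@cam.calibration("wrist")["hand_eye"]
for nm,uv,z in [("peg",(366,192),.116),("oh",(334,60),.082),("terraknobless edge L",(334,305),.1)]:print(nm,np.round(plane("wrist",[uv],z,T)[0],4))
# finger tip corners in tool frame: project tool points
H=np.linalg.inv(cam.calibration("wrist")["hand_eye"]);c=cam.calibration("wrist")
for p in [(0.011,.0425,.022),(0.011,.0425,.009),(-.011,.0425,.009),(-.011,.0425,.022)]:
    print(p,cv2.projectPoints(np.array([p]),cv2.Rodrigues(H[:3,:3])[0],H[:3,3],K(c),c["dist_coeffs"])[0].ravel())
to(.5287,-.153,.107,.35)
E
```

```text
peg [ 0.5561 -0.1078  0.116 ]
oh [ 0.5186 -0.0477  0.082 ]
terraknobless edge L [ 0.5708 -0.1817  0.1   ]
(0.011, 0.0425, 0.022) [377.4168689  250.54749886]
(0.011, 0.0425, 0.009) [386.05915368 262.00197154]
(-0.011, 0.0425, 0.009) [381.89291949 310.34901115]
(-0.011, 0.0425, 0.022) [373.89239853 295.47928671]
d [-0.0024  0.003   0.0646] turn -0.001 rows>= 1.6 | t 2.53 ya 0.349 F [-0.6 -0.1 -0.1]
```

```bash
python3 - <<'E'
from h import *
o=get_obs();im=cam.get_image("wrist")[:,:,::-1];cv2.imwrite("pics/w2.png",im)
g=cv2.imread("pics/w2.png");hsv=cv2.cvtColor(g,cv2.COLOR_BGR2HSV)
T=np.eye(4);T[:3,:3]=R.from_quat(o["ee_rot"]).as_matrix();T[:3,3]=o["tool_pos"]
T=T@cam.calibration("wrist")["hand_eye"]
print(o["tool_pos"])
m=(((hsv[...,0]<12)|(hsv[...,0]>172))&(hsv[...,2]<125)&(hsv[...,1]>70)).astype(np.uint8);m[:,:280]=0;m[260:]=0
q,l,s,ce=cv2.connectedComponentsWithStats(m)
for a in range(1,q):
    if s[a,4]>150:
        print(s[a],ce[a])
m=((abs(hsv[...,0].astype(int)-24)<5)&(hsv[...,1]>170)&(hsv[...,2]>150)).astype(np.uint8)
q,l,s,ce=cv2.connectedComponentsWithStats(m)
for a in range(1,q):
    if s[a,4]>60: print("y",s[a],ce[a],plane("wrist",[ce[a]],.082,T)[0])
for z in(.116,.098):print(plane("wrist",[(366,192)],z,T)[0])
E
```

```text
[ 0.52586508 -0.15180812  0.17161061]
[348   0  35  23 565] [366.80530973   9.62654867]
[363 187  29  34 404] [377.78960396 205.6980198 ]
[ 0.55612039 -0.10775198  0.116     ]
[ 0.56135337 -0.10952883  0.098     ]
```

```bash
python3 -c "
import cv2
a=cv2.imread('pics/w2.png')[0:300,260:560];b=cv2.imread('pics/t1.png');b=cv2.resize(b,(409,300));import numpy as np
cv2.imwrite('pics/m2.png',np.hstack([a,b]))"
```

```text
(no output)
```

View pics/m2.png

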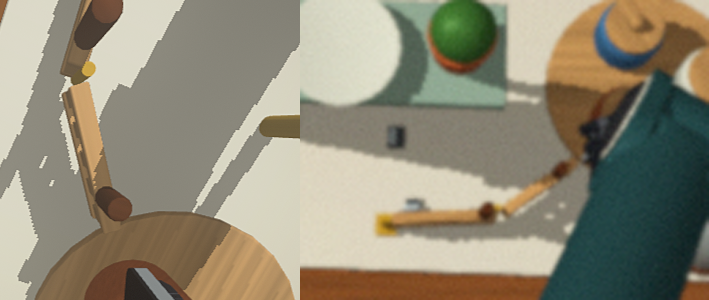

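```bash
python3 - <<'E'
from h import *
o=get_obs()
T=np.eye(4);T[:3,:3]=R.from_quat(o["ee_rot"]).as_matrix();T[:3,3]=o["tool_pos"]
T=T@cam.calibration("wrist")["hand_eye"]
print(plane("wrist",[(380,207)],.116,T),plane("wrist",[(349,69)],.083,T),o["tool_pos"])
to(.5287,-.153,.10,.35)
E
```

```text
[[ 0.56938156 -0.11318904  0.116     ]] [[ 0.53077259 -0.04901329  0.083     ]] [ 0.52762816 -0.15199775  0.17461212]
d [-0.0015  0.0012  0.0746] turn -0.001 rows>= 1.8 | t 2.58 ya 0.349 F [ 0.3 -0.2  0.5]
```

```bash
python3 steer.py '0 0 .04 0 1;0 0 .074 0 1;0 0 .074 0 1;0 0 .074 0 1'
python3 - <<'E'
from h import *
import math
a=.35;f=np.array([math.cos(a),math.sin(a)]);s=np.array([-f[1],f[0]])
# planned hand centres; phi=0 hinge
for H in ([.5275,-.05],[.5205,-.05]):
  H=np.array(H)
  for th,d in [(-.9,1.92),(-.6,2.0),(-.3,2.1),(0,2.2),(.2,2.35),(.4,2.6),(.6,2.9),(.8,3.1),(1.0,3.2),(1.3,3.3)]:
    u=np.array([math.cos(th),math.sin(th)]);n=np.array([-u[1],u[0]]);P=H+.075*u-.007*n
    D=np.array([math.cos(d),math.sin(d)]);c=P-.007*D-.0425*f-.011*s
    F=(P-H)[0]*D[1]-(P-H)[1]*D[0];M=(P-[.514,.07])[0]*D[1]-(P-[.514,.07])[1]*D[0]
    print(th,np.round(P,4),np.round(c,4),"lev",round(F,3),round(M,3))
o=get_obs();print(o["tool_pos"],o["force"])
E
```

```text
time_s: 2.92
tool_pos: [0.53, -0.152, 0.1041]
ee_rot: [0.573, 0.819, -0.0, -0.0]
force: [0.5, -0.3, 0.6]
opening: 1.001
finger_force: 0.0
-0.9 [ 0.5686 -0.1131] [ 0.5349 -0.1446] lev 0.017 -0.011
-0.6 [ 0.5854 -0.0981] [ 0.5522 -0.1294] lev 0.033 -0.005
-0.3 [ 0.5971 -0.0789] [ 0.5645 -0.1098] lev 0.045 -0.003
0 [ 0.6025 -0.057 ] [ 0.5705 -0.0876] lev 0.057 -0.003
0.2 [ 0.6024 -0.042 ] [ 0.5712 -0.0718] lev 0.059 -0.016
0.4 [ 0.5993 -0.0272] [ 0.5692 -0.0558] lev 0.057 -0.039
0.6 [ 0.5934 -0.0134] [ 0.564 -0.04 ] lev 0.051 -0.062
0.8 [ 0.5848 -0.0011] [ 0.5556 -0.0263] lev 0.051 -0.068
1.0 [0.5739 0.0093] [ 0.5447 -0.0152] lev 0.057 -0.064
1.3 [0.5543 0.0204] [ 0.5251 -0.0034] lev 0.065 -0.055
-0.9 [ 0.5616 -0.1131] [ 0.5279 -0.1446] lev 0.017 -0.018
-0.6 [ 0.5784 -0.0981] [ 0.5452 -0.1294] lev 0.033 -0.011
-0.3 [ 0.5901 -0.0789] [ 0.5575 -0.1098] lev 0.045 -0.009
0 [ 0.5955 -0.057 ] [ 0.5635 -0.0876] lev 0.057 -0.009
0.2 [ 0.5954 -0.042 ] [ 0.5642 -0.0718] lev 0.059 -0.021
0.4 [ 0.5923 -0.0272] [ 0.5622 -0.0558] lev 0.057 -0.043
0.6 [ 0.5864 -0.0134] [ 0.557 -0.04 ] lev 0.051 -0.064
0.8 [ 0.5778 -0.0011] [ 0.5486 -0.0263] lev 0.051 -0.068
1.0 [0.5669 0.0093] [ 0.5377 -0.0152] lev 0.057 -0.064
1.3 [0.5473 0.0204] [ 0.5181 -0.0034] lev 0.065 -0.054
[ 0.52998082 -0.15195945  0.10412822] [ 0.45776421 -0.31083056  0.57233542]
```

```bash
python3 steer.py '.006 .005 0 0 1;.01 .016 0 0 1;.0146 .027 0 0 1;.028 .045 0 0 1;.028 .045 0 0 1'
python3 -c "
from h import *
to(.567,-.0876,.10,.35)
shot('side','s2',(190,200,350,320),5);shot('wrist','w3',None,1)"
```

```text
time_s: 3.33
tool_pos: [0.5669, -0.1049, 0.1048]
ee_rot: [0.57, 0.821, 0.002, 0.001]
force: [0.6, 0.6, 0.7]
opening: 0.996
finger_force: 0.0
d [0.0162 0.0061 0.0048] turn 0.007 rows>= 0.4 | t 3.33 ya 0.357 F [0.6 0.6 0.7]
```

View pics/w3.png

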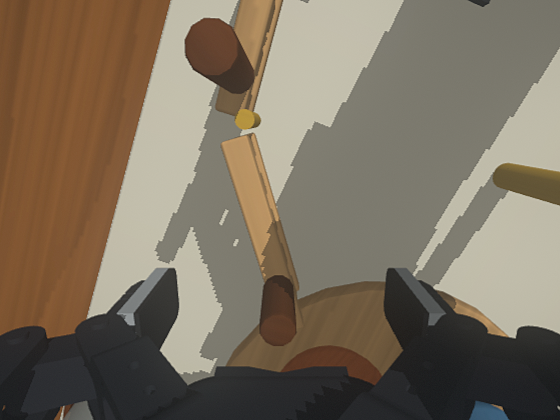

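The hand slipped past: the peg at (278,335) now stands between the fingers. I'll grip it and drag it partway, since friction will hold it at a mid angle.

```bash
python3 steer.py '-.004 0 -.006 0 1;-.008 -.001 -.006 0 1;-.008 -.001 -.006 0 1' 20
python3 -c "
from h import *
o=get_obs();to(.568,-.113,.106,.35)"
```

```text
time_s: 3.68
tool_pos: [0.5646, -0.1205, 0.1102]
ee_rot: [0.574, 0.819, 0.0, 0.001]
force: [-0.9, -0.1, 0.0]
opening: 0.999
finger_force: 0.0
d [0.0059 0.0057 0.0042] turn -0.002 rows>= 0.2 | t 3.68 ya 0.348 F [-0.9 -0.1  0. ]
```

```bash
python3 steer.py '.006 .004 0 0 .5;.006 .004 0 0 .1;.006 .004 0 0 .1;.006 .004 0 0 .1;.006 .004 0 0 .1' 20
python3 steer.py '0 0 0 0 .1;0 0 0 0 .1'
python3 -c "
from h import *
to(.588,-.086,.106,.35)
cam.get_image('wrist');to(.588,-.086,.106,.35);shot('wrist','w4')"
```

```text
time_s: 4.1
tool_pos: [0.5659, -0.1113, 0.1091]
ee_rot: [0.573, 0.819, -0.0, -0.0]
force: [-0.8, -0.5, 0.6]
opening: 0.298
finger_force: 0.0
time_s: 4.27
tool_pos: [0.566, -0.1114, 0.1092]
ee_rot: [0.573, 0.819, -0.0, -0.0]
force: [0.0, 1.0, -0.2]
opening: 0.154
finger_force: 22.1
d [0.0163 0.0294 0.0032] turn -0.0 rows>= 0.8 | t 4.27 ya 0.35 F [ 0.   1.  -0.2]
d [0.0164 0.0294 0.0032] turn -0.0 rows>= 0.8 | t 4.32 ya 0.35 F [1.  0.1 0.5]
```

```bash
python3 steer.py '.0035 .008 0 0 .1;.007 .016 0 0 .1;.0115 .023 0 0 .1;.0163 .0294 0 0 .1;.0163 .0294 0 0 .1'
python3 steer.py '0 0 0 0 .1;0 0 0 0 .1'
python3 -c "
from h import *
to(.588,-.086,.106,.35);shot('wrist','w5');shot('top','t5',(250,170,400,280),4)"
```

```text
time_s: 4.78
tool_pos: [0.5897, -0.0832, 0.1092]
ee_rot: [0.572, 0.82, 0.001, 0.0]
force: [0.3, 0.1, 0.9]
opening: 0.154
finger_force: 22.3
time_s: 4.95
tool_pos: [0.5878, -0.0856, 0.1092]
ee_rot: [0.573, 0.82, -0.0, -0.0]
force: [-0.2, -0.5, 0.7]
opening: 0.149
finger_force: 22.2
d [-0.0005 -0.      0.0032] turn 0.0 rows>= 0.1 | t 4.95 ya 0.35 F [-0.2 -0.5  0.7]
```

View pics/t5.png

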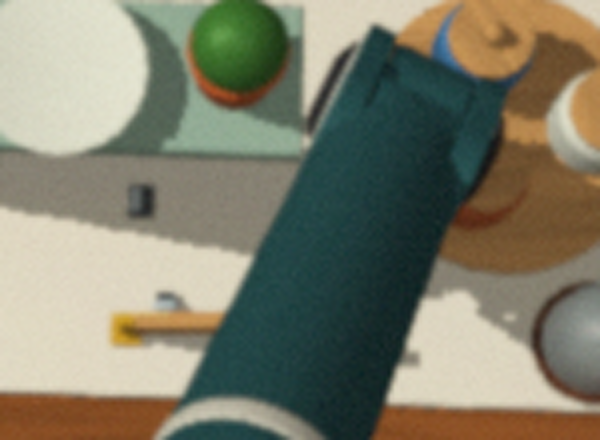

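```bash
python3 steer.py '0 0 0 0 1;0 0 0 0 1;0 0 0 0 1;0 0 0 0 1;0 0 0 0 1'
python3 steer.py '-.023 0 .003 0 1;-.023 0 .006 0 1;-.023 -.03 .006 0 1;-.023 -.0465 .006 0 1;-.023 -.0465 .006 0 1'
python3 -c "
from h import *
to(.5523,-.1232,.103,.35);im=cam.get_image('wrist');cv2.imwrite('pics/w6.png',im[:,:,::-1]);to(.5523,-.1232,.103,.35)"
```

```text
time_s: 5.47
tool_pos: [0.588, -0.0861, 0.1092]
ee_rot: [0.573, 0.819, 0.0, 0.0]
force: [0.5, 0.2, -0.9]
opening: 0.85
finger_force: 0.0
time_s: 5.88
tool_pos: [0.5484, -0.1254, 0.1027]
ee_rot: [0.575, 0.818, -0.001, -0.002]
force: [-0.7, -0.2, 0.3]
opening: 1.003
finger_force: 0.0
d [ 0.0008  0.0044 -0.0003] turn -0.004 rows>= 0.1 | t 5.88 ya 0.346 F [-0.7 -0.2  0.3]
d [0.0006 0.0019 0.0002] turn -0.003 rows>= 0.0 | t 5.93 ya 0.347 F [1.2 0.1 1.2]
```

View pics/w6.png

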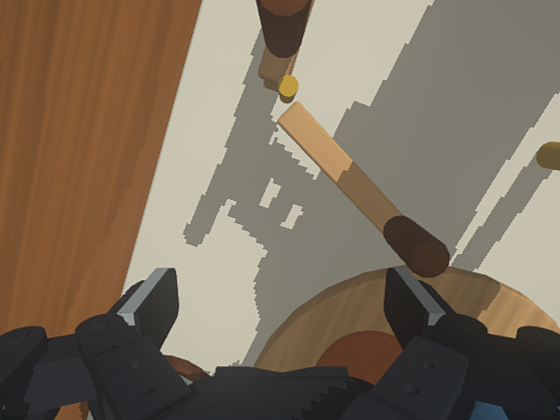

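```bash
python3 steer.py '.009 .006 0 0 1;.018 .014 0 0 1;.024 .019 0 0 1;.030 .023 0 0 1;.030 .023 0 0 1'
python3 -c "
from h import *
to(.5625,-.0876,.103,.35);im=cam.get_image('wrist');cv2.imwrite('pics/w7.png',im[:,:,::-1]);to(.563,-.072,.103,.35)"
```

```text
time_s: 6.35
tool_pos: [0.5648, -0.0841, 0.103]
ee_rot: [0.571, 0.821, 0.001, -0.0]
force: [0.2, -0.2, 0.3]
opening: 1.006
finger_force: 0.0
d [-0.0024 -0.0034  0.    ] turn 0.004 rows>= 0.1 | t 6.35 ya 0.354 F [ 0.2 -0.2  0.3]
d [0.013  0.0036 0.    ] turn 0.003 rows>= 0.3 | t 6.4 ya 0.353 F [-1.2 -0.1 -0.2]
```

View pics/w7.png

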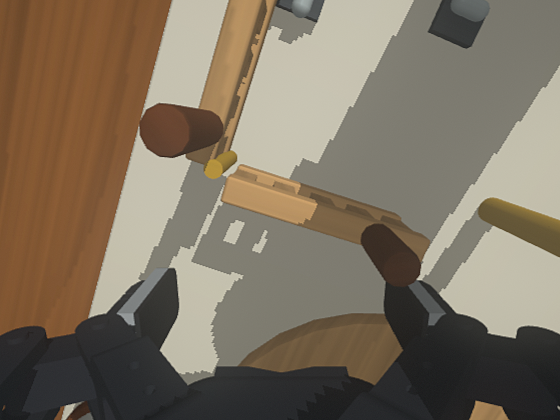

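The far finger is right behind the peg (400,265), pushing it, and the leaf is at about 90°. That's all my views used, so from here I'll measure numerically.

```bash
cat >> h.py <<'E'
def gate(im=None,o=None):
    o=o or get_obs()
    if im is None: im=cam.get_image("wrist")[:,:,::-1]
    hsv=cv2.cvtColor(np.ascontiguousarray(im),cv2.COLOR_BGR2HSV).astype(int)
    T=np.eye(4);T[:3,:3]=R.from_quat(o["ee_rot"]).as_matrix();T[:3,3]=o["tool_pos"];T=T@cam.calibration("wrist")["hand_eye"]
    h,s,v=hsv[...,0],hsv[...,1],hsv[...,2]
    for nm,m,zs,mn in (("brown",((h<12)|(h>172))&(v<135)&(s>80),(.098,.107),300),("pin",(abs(h-24)<5)&(s>150)&(v>120),(.082,),100)):
        m=m.astype(np.uint8);m[330:]=0
        q,l,st,ce=cv2.connectedComponentsWithStats(cv2.morphologyEx(m,cv2.MORPH_OPEN,np.ones((3,3),np.uint8)))
        for a in range(1,q):
            if st[a,4]>mn: print(nm,st[a].tolist(),[np.round(plane("wrist",[ce[a]],z,T)[0][:2],4).tolist() for z in zs])
E
python3 - <<'E'
from h import *
gate(cv2.imread("pics/w7.png"))
o=get_obs();print(o["tool_pos"])
E
```

```text
brown [145, 104, 44, 49, 1214] [[0.5039, -0.0394], [0.5066, -0.0383]]
pin [205, 151, 31, 27, 445] [[0.5227, -0.0483]]
[ 0.56414973 -0.08540954  0.10300529]
```

```bash
python3 - <<'E'
from h import *
h=cv2.cvtColor(cv2.imread("pics/w7.png"),cv2.COLOR_BGR2HSV)
for u,v in [(400,265),(375,240),(385,255),(160,125),(210,130),(400,300),(350,225),(330,270),(420,245)]:print((u,v),h[v-1:v+2,u-1:u+2].reshape(-1,3).mean(0).round())
to(.563,-.072,.103,.35)
E
python3 steer.py '.007 .002 0 0 1;.013 .004 0 0 1;.013 .004 0 0 1'
python3 -c "
from h import *
to(.563,-.056,.103,.35);gate()"
```

```text
(400, 265) [ 12. 105.  66.]
(375, 240) [12. 93. 58.]
(385, 255) [12. 91. 57.]
(160, 125) [ 11. 136. 103.]
(210, 130) [ 12. 108.  77.]
(400, 300) [20. 25. 40.]
(350, 225) [ 17. 111. 123.]
(330, 270) [ 24.  27. 126.]
(420, 245) [ 17. 108. 123.]
d [0.013  0.0036 0.    ] turn 0.003 rows>= 0.3 | t 6.4 ya 0.353 F [-1.2 -0.1 -0.2]
time_s: 6.65
tool_pos: [0.5628, -0.0722, 0.103]
ee_rot: [0.573, 0.82, 0.0, -0.001]
force: [-0.2, -1.5, 0.6]
opening: 1.002
finger_force: 0.1
d [0.0151 0.0058 0.    ] turn 0.001 rows>= 0.4 | t 6.65 ya 0.351 F [-0.2 -1.5  0.6]
brown [135, 149, 42, 51, 1075] [[0.5025, -0.0434], [0.5052, -0.0411]]
pin [196, 172, 34, 33, 509] [[0.5217, -0.0458]]
```

```bash
sed -i 's/((h<12)|(h>172))&(v<135)&(s>80)/((h<14)|(h>172))\&(v<110)\&(s>75)/' h.py
python3 -c "
from h import *
gate()"
python3 steer.py '.007 .003 0 0 1;.015 .006 0 0 1;.015 .006 0 0 1'
python3 -c "
from h import *
to(.558,-.040,.103,.35);gate()"
```

```text
brown [129, 139, 86, 59, 3447] [[0.5068, -0.0397], [0.5092, -0.0377]]
brown [372, 234, 47, 53, 1423] [[0.6015, -0.0459], [0.5971, -0.0435]]
pin [197, 171, 33, 33, 504] [[0.5217, -0.0459]]
time_s: 7.0
tool_pos: [0.5636, -0.0553, 0.1031]
ee_rot: [0.572, 0.82, 0.001, -0.0]
force: [-0.0, 1.1, -0.3]
opening: 1.001
finger_force: 0.1
d [0.0163 0.0001 0.0001] turn 0.002 rows>= 0.4 | t 7.0 ya 0.352 F [-0.   1.1 -0.3]
brown [122, 182, 85, 75, 3651] [[0.5105, -0.0428], [0.5126, -0.0393]]
brown [357, 227, 58, 62, 1915] [[0.5979, -0.0279], [0.5938, -0.0255]]
pin [275, 0, 19, 18, 250] [[0.5276, 0.045]]
pin [190, 201, 34, 41, 575] [[0.5251, -0.0435]]
pin [535, 276, 25, 22, 141] [[0.6796, -0.019]]
```

```bash
python3 steer.py '.008 .001 0 0 1;.0163 0 0 0 1;.0163 0 0 0 1'
python3 -c "
from h import *
to(.549,-.026,.103,.35);gate()"
```

```text
time_s: 7.3
tool_pos: [0.557, -0.0402, 0.103]
ee_rot: [0.572, 0.82, 0.0, -0.001]
force: [1.0, 0.2, -0.4]
opening: 1.001
finger_force: 0.1
d [ 0.0161 -0.0026  0.    ] turn 0.002 rows>= 0.4 | t 7.3 ya 0.352 F [ 1.   0.2 -0.4]
brown [128, 219, 81, 90, 3810] [[0.5106, -0.0453], [0.5123, -0.0406]]
brown [370, 236, 41, 55, 1338] [[0.5942, -0.0162], [0.5899, -0.0135]]
pin [278, 0, 27, 52, 737] [[0.5252, 0.0558]]
pin [193, 228, 32, 48, 594] [[0.5234, -0.0418]]
pin [510, 291, 50, 39, 400] [[0.6753, -0.0177]]
```

```bash
python3 steer.py '.0065 -.006 0 0 1;.0174 -.007 0 0 1;.0174 -.007 0 0 1'
python3 -c "
from h import *
to(.535,-.014,.103,.35);gate()"
```

```text
time_s: 7.6
tool_pos: [0.5438, -0.0264, 0.103]
ee_rot: [0.573, 0.82, 0.0, -0.001]
force: [1.3, 0.0, -0.3]
opening: 1.001
finger_force: 0.2
d [ 0.0146 -0.004   0.    ] turn 0.001 rows>= 0.4 | t 7.6 ya 0.351 F [ 1.3  0.  -0.3]
brown [365, 227, 52, 61, 1744] [[0.5796, 0.0011], [0.5755, 0.0035]]
brown [162, 258, 66, 72, 2722] [[0.5133, -0.0407], [0.5138, -0.0353]]
pin [282, 10, 26, 29, 603] [[0.5132, 0.0703]]
pin [294, 38, 24, 48, 543] [[0.5215, 0.06]]
pin [217, 257, 22, 53, 419] [[0.5228, -0.039]]
pin [483, 290, 43, 37, 286] [[0.6471, -0.0074]]
```

```bash
python3 steer.py '.0075 -.002 0 0 1;.0146 -.004 0 0 1;.022 -.009 0 0 1;.0305 -.0153 0 0 1;.0305 -.0153 0 0 1'
python3 -c "
from h import *
to(.5125,.018,.103,0);gate()"
```

```text
time_s: 8.07
tool_pos: [0.5181, -0.0033, 0.1029]
ee_rot: [0.573, 0.82, -0.0, -0.001]
force: [0.9, 0.1, -0.6]
opening: 0.998
finger_force: 0.2
d [ 0.0219  0.0021 -0.0001] turn 0.352 rows>= 2.8 | t 8.07 ya 0.352 F [ 0.9  0.1 -0.6]
brown [352, 238, 52, 64, 1986] [[0.5511, 0.0181], [0.5472, 0.021]]
pin [293, 88, 54, 41, 1102] [[0.5077, 0.0691]]
```

```bash
python3 steer.py '.007 0 0 .117 1;.014 .001 0 .234 1;.022 .002 0 .352 1;.022 .002 0 .352 1'
python3 -c "
from h import *
to(.5125,.022,.103,0);gate()"
```

```text
time_s: 8.45
tool_pos: [0.5147, 0.0177, 0.1031]
ee_rot: [0.708, 0.706, 0.0, -0.0]
force: [0.4, -0.9, 0.2]
opening: 0.999
finger_force: 0.3
d [ 0.0043 -0.0022  0.0001] turn -0.003 rows>= 0.1 | t 8.45 ya -0.003 F [ 0.4 -0.9  0.2]
brown [348, 260, 53, 69, 2229] [[0.5524, 0.0158], [0.5498, 0.0206]]
pin [259, 126, 40, 42, 1491] [[0.5137, 0.0743]]
pin [538, 282, 22, 19, 146] [[0.6369, 0.0092]]
```

```bash
python3 steer.py '.005 -.008 0 0 1;.006 -.015 0 0 1;.006 -.015 0 0 1'
python3 steer.py '0 -.004 0 0 1;0 -.008 0 0 1;0 -.008 0 0 1'
python3 steer.py '0 -.004 0 0 1;0 -.004 0 0 1;0 -.004 0 0 1'
```

```text
time_s: 8.75
tool_pos: [0.4997, 0.0225, 0.1036]
ee_rot: [0.707, 0.707, 0.001, 0.0]
force: [1.8, 0.7, -1.7]
opening: 1.002
finger_force: 1.2
time_s: 9.0
tool_pos: [0.4944, 0.0223, 0.1039]
ee_rot: [0.708, 0.707, 0.002, 0.002]
force: [7.6, 0.8, -2.1]
opening: 1.003
finger_force: 3.9
time_s: 9.25
tool_pos: [0.4903, 0.0221, 0.104]
ee_rot: [0.708, 0.707, 0.002, 0.002]
force: [8.5, 0.4, -3.7]
opening: 0.994
finger_force: 4.3
```

```bash
python3 steer.py '0 -.004 0 0 1;0 -.004 0 0 1;0 -.004 0 0 1'
python3 steer.py '0 -.004 0 0 1;0 -.004 0 0 1;0 -.004 0 0 1'
python3 -c "
from h import *
gate()"
```

```text
time_s: 9.5
tool_pos: [0.4893, 0.022, 0.1043]
ee_rot: [0.708, 0.706, 0.004, 0.005]
force: [18.8, 0.8, -13.8]
opening: 1.0
finger_force: 9.1
time_s: 9.75
tool_pos: [0.4886, 0.0219, 0.1049]
ee_rot: [0.708, 0.706, 0.006, 0.008]
force: [26.8, 0.7, -18.1]
opening: 1.0
finger_force: 13.1
brown [354, 253, 47, 67, 1898] [[0.5289, 0.0222], [0.5259, 0.0269]]
pin [300, 133, 40, 39, 781] [[0.5033, 0.0783]]
pin [328, 154, 23, 24, 428] [[0.5133, 0.0701]]
```

```bash
python3 steer.py '0 .01 0 0 1;0 .02 0 0 1;0 .03 0 0 1;0 .03 0 0 1;0 .03 0 0 1'
python3 steer.py '0 0 0 0 1;0 0 0 0 1;0 0 0 0 1'
python3 -c "
from h import *
gate()
for i in range(2): gate()
to(.5103,.022,.2,0)"
```

```text
time_s: 10.22
tool_pos: [0.5093, 0.022, 0.1029]
ee_rot: [0.708, 0.706, -0.001, -0.0]
force: [-1.0, 0.9, 0.0]
opening: 1.003
finger_force: 0.0
time_s: 10.47
tool_pos: [0.5091, 0.0223, 0.1031]
ee_rot: [0.708, 0.706, -0.0, -0.0]
force: [-0.2, 0.4, -0.8]
opening: 0.998
finger_force: 0.0
brown [310, 256, 40, 68, 1971] [[0.5283, 0.0219], [0.5269, 0.0266]]
pin [269, 134, 40, 46, 1427] [[0.5122, 0.0754]]
pin [541, 287, 19, 17, 110] [[0.6323, 0.0123]]
brown [309, 256, 41, 68, 1982] [[0.5283, 0.0218], [0.5269, 0.0265]]
pin [269, 134, 39, 46, 1412] [[0.5124, 0.0754]]
pin [543, 288, 17, 17, 124] [[0.6328, 0.0118]]
brown [309, 256, 41, 68, 1962] [[0.5283, 0.0218], [0.527, 0.0265]]
pin [268, 134, 40, 46, 1430] [[0.5123, 0.0755]]
pin [539, 287, 21, 18, 141] [[0.6324, 0.0121]]
d [-0.0004  0.0007 -0.0967] turn -0.002 rows>= 2.3 | t 10.62 ya -0.002 F [ 0.5 -0.1 -0.2]
```

The outer leaf stays latched with the finger clear, so I'll lift and reposition in front of the inner leaf.

```bash
python3 steer.py '0 0 -.036 0 1;0 0 -.07 0 1;0 0 -.07 0 1;-.012 -.037 -.07 0 1;-.023 -.073 -.07 0 1'
python3 steer.py '0 0 0 0 1;0 0 .04 0 1;0 0 .08 0 1;0 0 .1 0 1;0 0 .1 0 1'
python3 -c "
from h import *
to(.451,-.001,.073,0);gate()"
```

```text
time_s: 11.03
tool_pos: [0.437, -0.0006, 0.1734]
ee_rot: [0.707, 0.707, 0.0, 0.001]
force: [-0.9, 0.1, 0.1]
opening: 0.998
finger_force: 0.0
time_s: 11.45
tool_pos: [0.4339, -0.0007, 0.07]
ee_rot: [0.708, 0.706, -0.003, -0.002]
force: [-0.9, 0.2, -0.7]
opening: 1.001
finger_force: 0.0
d [-0.0002  0.0171 -0.0031] turn -0.002 rows>= 0.4 | t 11.45 ya -0.002 F [-0.9  0.2 -0.7]
pin [422, 85, 55, 51, 1033] [[0.4827, 0.0708]]
pin [530, 87, 30, 34, 828] [[0.5134, 0.0702]]
```

```bash
python3 steer.py '0 .015 0 0 1;-.001 .028 0 0 1;-.002 .041 0 0 1;.002 .054 0 0 1;.007 .067 0 0 1'
python3 -c "
from h import *
to(.5275,.0251,.073,0);gate()"
```

```text
time_s: 11.92
tool_pos: [0.505, 0.0061, 0.0751]
ee_rot: [0.708, 0.706, 0.001, 0.0]
force: [-1.9, -0.8, -0.1]
opening: 0.997
finger_force: 0.3
d [0.019  0.0225 0.0022] turn -0.003 rows>= 0.7 | t 11.92 ya -0.003 F [-1.9 -0.8 -0.1]
brown [418, 178, 94, 72, 3893] [[0.5605, 0.0459], [0.5554, 0.0482]]
pin [275, 102, 47, 48, 1782] [[0.5104, 0.0721]]
```

```bash
python3 steer.py '.009 .012 0 0 1;.019 .0235 0 0 1;.028 .029 0 0 1;.035 .0335 0 0 1;.035 .0335 0 0 1'
python3 -c "
from h import *
to(.54,.053,.073,0);gate()"
```

```text
time_s: 12.38
tool_pos: [0.5372, 0.0434, 0.0738]
ee_rot: [0.707, 0.707, 0.0, -0.001]
force: [-1.5, 0.1, -0.9]
opening: 0.998
finger_force: 0.0
d [0.0096 0.0028 0.0008] turn 0.001 rows>= 0.2 | t 12.38 ya 0.001 F [-1.5  0.1 -0.9]
brown [338, 198, 62, 77, 3106] [[0.563, 0.0755], [0.5606, 0.0786]]
brown [492, 257, 68, 73, 2534] [[0.6141, 0.0593], [0.607, 0.0639]]
pin [199, 176, 60, 77, 2229] [[0.5183, 0.0811]]
```

Near the catch. Now push +y (tool x) in small steps until the stop.

```bash
python3 steer.py '.005 .003 0 0 1;.01 .003 0 0 1;.01 .003 0 0 1'
python3 steer.py '.005 0 0 0 1;.005 0 0 0 1;.005 0 0 0 1'
python3 steer.py '.005 0 0 0 1;.005 0 0 0 1;.005 0 0 0 1'
```

```text
time_s: 12.68
tool_pos: [0.5376, 0.0466, 0.0732]
ee_rot: [0.71, 0.704, -0.003, 0.0]
force: [-10.7, -9.1, 7.4]
opening: 0.999
finger_force: 2.8
time_s: 12.93
tool_pos: [0.5377, 0.0473, 0.0733]
ee_rot: [0.712, 0.702, -0.004, 0.002]
force: [-10.6, -17.9, 6.7]
opening: 1.002
finger_force: 7.1
time_s: 13.18
tool_pos: [0.5388, 0.054, 0.0733]
ee_rot: [0.711, 0.703, -0.003, 0.002]
force: [-5.3, -14.5, 2.8]
opening: 0.999
finger_force: 7.2
```

```bash
python3 steer.py '.004 0 0 0 1;.004 0 0 0 1;.004 0 0 0 1'
python3 steer.py '.005 0 0 0 1;.005 0 0 0 1;.005 0 0 0 1'
python3 -c "
from h import *
gate()"
```

```text
time_s: 13.43
tool_pos: [0.5387, 0.0544, 0.0733]
ee_rot: [0.712, 0.702, -0.004, 0.003]
force: [-6.8, -22.3, 2.6]
opening: 0.997
finger_force: 10.9
time_s: 13.68
tool_pos: [0.5387, 0.0549, 0.0733]
ee_rot: [0.714, 0.7, -0.006, 0.005]
force: [-6.3, -31.0, 3.8]
opening: 0.995
finger_force: 15.6
brown [328, 216, 57, 85, 3272] [[0.5609, 0.0798], [0.5589, 0.0838]]
brown [490, 253, 70, 77, 2658] [[0.6151, 0.0708], [0.6081, 0.0757]]
pin [195, 197, 61, 89, 2431] [[0.5191, 0.0841]]
```

```bash
python3 steer.py '-.015 0 0 0 1;-.03 0 0 0 1;-.045 0 0 0 1;-.055 0 0 0 1;-.055 0 0 0 1'
python3 -c "
from h import *
gate();gate();o=get_obs();print(o['tool_pos'],o['force'])"
```

```text
time_s: 14.15
tool_pos: [0.5407, 0.0123, 0.0739]
ee_rot: [0.709, 0.705, 0.0, 0.001]
force: [0.0, 0.6, -0.6]
opening: 0.997
finger_force: 0.0
brown [330, 63, 61, 64, 3009] [[0.5622, 0.0852], [0.5602, 0.0846]]
brown [502, 127, 58, 50, 2039] [[0.6112, 0.0702], [0.6047, 0.0709]]
pin [180, 115, 70, 49, 1527] [[0.5179, 0.074]]
pin [525, 293, 35, 32, 394] [[0.6376, 0.0116]]
brown [331, 72, 60, 63, 2958] [[0.5622, 0.0849], [0.5602, 0.0844]]
brown [501, 134, 59, 52, 2058] [[0.6111, 0.0704], [0.6046, 0.0713]]
pin [181, 119, 69, 50, 1524] [[0.5179, 0.0744]]
pin [523, 297, 37, 32, 434] [[0.6372, 0.0123]]
[0.54061678 0.01538694 0.07353197] [0.17445049 0.1195457  1.21646233]
```

```bash
python3 steer.py '-.01 -.02 0 0 1;-.02 -.05 0 0 1;-.02 -.08 -.02 0 1;-.02 -.1 -.06 0 1;-.02 -.1 -.09 0 1'
python3 steer.py '0 0 0 0 1;0 0 0 0 1;0 0 0 0 1'
python3 -c "
from h import *
gate()
im=cv2.cvtColor(cam.get_image('side'),cv2.COLOR_RGB2BGR)
for n in('jar','cloche'):pass
a=cv2.imread('pics/side0.png');d=cv2.absdiff(a,im).max(2)
for nm,(x,y) in dict(blue=(376,285),white=(375,330),terra=(334,300),cloche=(305,372)).items():print(nm,d[y-20:y+20,x-20:x+20].mean())"
```

```text
time_s: 14.67
tool_pos: [0.4353, -0.004, 0.1628]
ee_rot: [0.708, 0.706, -0.002, -0.003]
force: [0.3, 0.4, 0.4]
opening: 1.0
finger_force: 0.0
time_s: 14.92
tool_pos: [0.4404, -0.0032, 0.1633]
ee_rot: [0.707, 0.707, 0.001, -0.0]
force: [-0.1, -0.6, -0.2]
opening: 1.0
finger_force: 0.0
brown [496, 59, 59, 32, 1000] [[0.5672, 0.0868], [0.5611, 0.0856]]
pin [363, 96, 34, 32, 452] [[0.493, 0.0716]]
pin [403, 100, 17, 18, 251] [[0.5134, 0.0703]]
blue 2.52875
white 2.805
terra 2.61625
cloche 2.58
```

The gate is held home with the robot clear, and the jars and cloche are unchanged.

```bash
python3 -c "
from rig import arm, cam, ticket, get_obs
print(ticket.close_job())"
```

```text
the job is handed in; nothing more can be done
None
```

The job is handed in: the outer leaf latched first and the folded pair then latched home under the shelf, both staying put with the robot clear; the jars and cloche look unmoved, and I never moved near the brush or whisk, but the hand-in printed no verdict.

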